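# Seat the whetstone in its sharpening dock

### The job

Get the whetstone ready for sharpening: set it down flat on the worktop, lengthways, just in the wide mouth of the wooden guide rails and let go of it. Then slide it along the worktop, without lifting it, into the narrow end until it bears on the spring bumper; press the bumper with about 10 newtons (the weight of a kilo, on top of what sliding the stone takes) for a moment and never harder than 18, then back away so that it stays straight in the guides, resting against the bumper. Do not ram the rails and leave the cup, the tape roll and the bowl where they are.

Things in the scene. Friction and masses are not known exactly. Their poses are not given: they have to be found in the camera images.
- whetstone: grey whetstone in a black rubber holder, loose, 0.32 to 0.48 kg. Holder 100 x 62 x 12 mm at the bottom; stone on it 84 x 50 mm, 12 to 38 mm high. Origin: centre of the underside; x along its length (ends alike), z up. Grip it across the 50 mm stone, above the holder; push it low, on the holder's 12 mm high end face. Sliding takes 2 to 6 N, a little more on the rails.
- dock: two fixed brown wooden rails on the worktop, 12 mm thick, 22 mm high, mirrored about the dock's x axis, bare worktop between. Origin: on the worktop, midway, where funnel meets narrow part; +x is the way to push, z up. Inner faces converge from 124 mm apart at x = -100 mm (mouth) to 64 mm at x = 0, then run parallel 64 mm apart.
- stop: fixed grey end-stop housing between the rails, x = 105 to 150 mm, 32 mm high; same frame as the dock. In front of it, on two steel rods, an orange bumper with black rubber face (52 mm wide, 18 mm high) was set for an unknown stone: its free face stands anywhere from x = 50 to 80 mm, to be found by feel or sight. It yields on a spring, 2.5 N per mm, 10 mm at most.
- black_cup: small black cup, 60 mm across, 58 mm high, standing near the mouth of the dock; origin at the centre of the underside; leave alone
- tape_roll: roll of brown tape lying flat, 92 mm across, 48 mm high; origin at the centre of the underside; leave alone
- rice_bowl: white bowl upside down, 109 mm across, 55 mm high; origin at the centre of the underside; leave alone
- mouth (a point): point on the worktop on the dock's centre line at x = -120 mm of the dock, same axes: put the whetstone's centre here (35 mm short to 40 mm further in, 30 mm to either side and 0.5 rad of turn will do)
Not all that is in view belongs to the job. Leave any red or yellow look-alike of the stop alone. Leave any green look-alike of the whetstone alone.

How it is judged:
On the way, in this order (a step that is already met when the one before it is completed fails the run):
1. the whetstone stands flat in the mouth of the guides, let go (x of whetstone in the frame of dock between -0.155 and -0.08 m and y of whetstone in the frame of dock between -0.03 and 0.03 m and angle between the x axis of whetstone and the x axis of dock, either way round below 0.5 rad and height (world z) of whetstone below 0.004 m and angle between whetstone's own z axis and vertical below 0.06 rad and contact force between the fingers and whetstone below 0.1 N), for 0.2 s.
2. the whetstone is pressed against the bumper with at least 4 N (contact force between whetstone and stop above 4 N), for 0.2 s.
At the end, for the whole second after the job is handed in: The whetstone lies flat (height under 4 mm, tilt under 0.05 rad) and at rest between the parallel rails, centred within 4 mm, parallel to them within 0.07 rad, its front end still touching the bumper (over 0.3 N) (contact force between whetstone and stop above 0.3 N and x of whetstone in the frame of dock between -0.005 and 0.045 m and y of whetstone in the frame of dock between -0.004 and 0.004 m and angle between the x axis of whetstone and the x axis of dock, either way round below 0.07 rad and angle between whetstone's own z axis and vertical below 0.05 rad and height (world z) of whetstone below 0.004 m and linear speed of whetstone below 0.01 m/s).
It fails at once if the bumper is pressed with more than 18 N (contact force between whetstone and stop above 18 N).
It fails at once if the whetstone presses on the rails with more than 30 N (contact force between whetstone and dock above 30 N).
It fails at once if the robot presses on the rails or the stop with more than 15 N (contact force between any of the arm, the fingers and dock above 15 N or contact force between any of the arm, the fingers and stop above 15 N).
It fails at once if the whetstone is lifted inside the guides instead of slid (height (world z) of whetstone above 0.012 m and x of whetstone in the frame of dock between -0.07 and 0.06 m and y of whetstone in the frame of dock between -0.06 and 0.06 m).
It fails at once if the cup, the tape roll or the bowl is shifted by more than 20 mm (distance of any of black_cup, tape_roll, rice_bowl from where it was at the start of the episode above 0.02 m).
It also fails if it takes over 72 s, if anything falls off the work surface, if the arm or the gripper's body presses on something with over 40 N, if the wrist force passes 120 N, or if a joint passes its speed limit or range.

### The arm

A 6-joint arm with a two-finger parallel gripper is mounted at the origin on a cart in front of the work surface, level with it; the furniture and walls round the work are solid. World frame = base frame: x ahead of the robot, y to its left, z up, the work surface at z = 0. Lengths are in m, angles in rad, forces in N, time in s.
With the tool pointing down it reaches from about 0.4 to 0.825 m from the base axis. Payload 7 kg.
Tool frame: the origin (TCP) lies at the very end of the fingers, on their centre line; the grasp point (between the pads) lies 19 mm behind it (ctrl.grip_point_offset is the distance from the TCP to the grasp point, in m); x points along the fingers, y is the direction in which the jaws open and shut, and the axes are right-handed (so a half turn about x gives the same grasp; the last joint's range is limited). The gripper opens to 88 mm and grips with 3 to 60 N. Pads are 19 mm wide; open, the fingers measure 130 mm over their backs; the gripper's body (78 mm by 193 mm) begins 47 mm behind the grasp point.
Start: joints at [1.406, 0.359, 0.012, 0, -1.224, -0.288], TCP at [0.295, 0.607, 0.227] pointing down, gripper open.
Joint ranges: [-3.07, 3.07], [-1.43, 2.12], [-1.02, 1.25], [-3.03, 1.67], [-3.05, -0], [-3.03, 3.03]. Speed limits (rad/s): [2.39, 2.39, 3.01, 3.14, 3.14, 3.14].

### API

Orientations are given as a rotation vector (axis times angle).
In Python, from cell import ctrl, imaging gives the robot as it stands.
- The arm moves only by the tool arm_command, never from a script. Its argument "motion" is a list of rows, each an object of numbers: "gripper": the opening, from 0 (shut) to 1 (fully open); "x", "y", "z": the shift along the world's x, y, z in m; "ax", "ay", "az": the turn, a rotation vector about the world's x, y, z in degrees. A call has 1 to 10 rows; each row is the pose to reach, as a shift and turn from the pose commanded when the call began; what a row does not reach only later rows make up. A row lasts 1/10 s, in which the tool goes at most 50 mm and 8.59 degrees, less where a joint would pass 70% of its speed; a pose out of reach is approached as far as the arm can. A call with a gripper value outside its range is refused whole. The fingers move at their own pace and stop on an object; "newtons" is the grip in N (left out, the last holds). Time passes only in rows, so rows that repeat a pose let the fingers close. It gives the time, the measured TCP pose, the force and the opening at its end, in the units of the state.
- ctrl.observe(): the state, without advancing time (a new reading comes with each control period).
- imaging.capture(name): name is "scene" or "top" or "wrist"; returns a dict with "color" (400x640x3 uint8, red, green, blue), "fovy" (degrees; the focal length in pixels is half the picture's height over the tangent of half this angle, whatever the lens; pixels are square), "cx", "cy" (the principal point, pixels), "dist_coeffs" ([k1, k2, p1, p2, k3] as OpenCV has them; the pictures are not rectified), "cam_to_world" (4x4, takes a point from camera to world coordinates). Camera axes: x right, y up, looking along -z (the intrinsics and any distortion apply to the point x, -y, -z); pixel columns grow to the right and rows downward; lengths in m; the calibration is good to about 2 mm. A picture is of the moment at which its call begins. There is no depth.
- ctrl.close_job(): hands the job in, once; it reports no verdict.
Trained networks look in a picture, given as the dict that the camera call returned (one of the last four; its "shot" number tells which), for a name from the list of things; names that differ only in an ending like _2 or _b are one class to them, and where a whole thing is asked for, a point or a joint stands for the part that bears it (a point fixed in the world has none). Each returns a list of dicts, best first, with "confidence" (0 to 1); they miss things now and then, are a little off and sometimes report something else, mostly with a low value. They report only what shows in the picture. A call takes as long as a camera call. They do not tell look-alikes from the thing itself.
- imaging.spot_in(picture, thing): "xyz" ([x, y, z] in m, in world coordinates, good to about 4 mm: the middle of the surface that is visible of it).
- imaging.regions_of(picture, thing): "pixels" (400x640 bool, what is visible of it).
The state is a dict: "time": time; "joints": joint angles; "qd": joint speeds; "effort": joint torques, N m; "position": TCP position; "tcp_rot": TCP orientation; "contact_force": force on the tool from outside, world axes, zero at the start; "wrist_torque": the same for the moment, N m; "grip_width": opening from 0.0 (shut) to 1.0 (fully open).
Only numpy, scipy, OpenCV 4.12 (cv2) and the standard library are available. Lean on these libraries where they do the work, as an engineer would, in place of code of your own. Each camera call takes 0.05 s, during which the arm holds its last target.

## Working session

There is one attempt and no reset: what is moved stays moved. The work goes in short steps, Python scripts to look and compute and a tool call to move; the robot and the scene stay as the last step left them, time stands still between calls to the robot, and variables do not carry over. Pictures are saved under pics/ and viewed, and the job is handed in when it is done.

Besides the shell and the picture viewer there is one more tool, called after ">>>" as name([rows], argument=value, ...), one row to a line, values as JSON. arm_command: Moves the arm, as the interface text tells. Its arguments: {"type":"object","properties":{"motion":{"type":"array"},"newtons":{"type":"number"}},"required":["motion"]}

```bash
ls; mkdir -p pics
cat > h.py <<'E'
import numpy as np, cv2
from cell import ctrl, imaging
def save(p,n): cv2.imwrite('pics/'+n, p['color'][:,:,::-1])
def K(p):
    f=200/np.tan(np.radians(p['fovy'])/2)
    return np.array([[f,0,p['cx']],[0,f,p['cy']],[0,0,1.]]), np.array(p['dist_coeffs'],float)
def unproj(p,uv,z):
    k,d=K(p); q=cv2.undistortPoints(np.array(uv,float).reshape(-1,1,2),k,d).reshape(-1,2)
    T=np.array(p['cam_to_world']); r=np.c_[q[:,0],-q[:,1],-np.ones(len(q))]@T[:3,:3].T
    o=T[:3,3]; return o+r*((z-o[2])/r[:,2])[:,None]
def proj(p,X):
    k,d=K(p); T=np.array(p['cam_to_world']); c=(np.atleast_2d(X)-T[:3,3])@T[:3,:3]
    c=c*[1,-1,-1]; return cv2.projectPoints(c.reshape(-1,1,3),np.zeros(3),np.zeros(3),k,d)[0].reshape(-1,2)
E
python3 - <<'E'
from h import *
for n in ['scene','top','wrist']:
    p=imaging.capture(n); save(p,n+'0.png')
    print(n,p['fovy'],np.round(p['cam_to_world'],3).tolist())
    for t in ['whetstone','dock','stop','black_cup','tape_roll','rice_bowl']:
        print(t,[(np.round(r['xyz'],3).tolist(),round(r['confidence'],2)) for r in imaging.spot_in(p,t)][:3])
print(ctrl.observe())
E
```

```text
pics
scene 42.66847722235918 [[0.838, 0.371, -0.4, -0.178], [-0.545, 0.592, -0.594, -0.978], [0.016, 0.716, 0.698, 1.216], [0.0, 0.0, 0.0, 1.0]]
whetstone [([0.438, -0.34, 0.036], 0.92), ([0.28, -0.276, 0.038], 0.83)]
dock [([0.596, 0.043, 0.02], 0.84)]
stop [([0.4, -0.157, 0.034], 0.66), ([0.414, 0.018, 0.027], 0.65), ([0.557, 0.143, 0.026], 0.62)]
black_cup [([0.678, -0.129, 0.034], 0.64), ([0.592, 0.04, 0.019], 0.58)]
tape_roll [([0.676, -0.317, 0.033], 0.57)]
rice_bowl [([0.444, 0.359, 0.039], 0.61)]
top 46.01540156001662 [[-0.02, 0.991, -0.13, 0.285], [-1.0, -0.021, -0.007, 0.011], [-0.009, 0.13, 0.991, 1.486], [0.0, 0.0, 0.0, 1.0]]
whetstone [([0.444, -0.318, 0.037], 0.78), ([0.289, -0.251, 0.038], 0.55)]
dock [([0.532, 0.051, 0.024], 0.94)]
stop [([0.418, 0.03, 0.03], 0.93), ([0.408, -0.139, 0.037], 0.89), ([0.548, 0.154, 0.033], 0.74)]
black_cup [([0.552, 0.154, 0.032], 0.54)]
tape_roll [([0.677, -0.315, 0.04], 0.83)]
rice_bowl [([0.449, 0.369, 0.041], 0.85)]
wrist 63.22760475337284 [[-0.437, 0.867, 0.24, 0.36], [-0.899, -0.421, -0.117, 0.575], [-0.001, -0.267, 0.964, 0.385], [0.0, 0.0, 0.0, 1.0]]
whetstone []
dock []
stop []
black_cup []
tape_roll []
rice_bowl []
{'time': 1.05, 'joints': array([ 1.40611037e+00,  3.58594418e-01,  1.18768615e-02, -2.60914327e-05,
       -1.22409249e+00, -2.88090790e-01]), 'qd': array([ 0.00215146,  0.00065154, -0.00131823,  0.00062783, -0.00022055,
        0.00094372]), 'effort': array([ 1.31967478e-03, -5.82399523e+01,  2.93298304e+01,  7.00268984e+00,
        1.23292697e-02, -4.73949115e-05]), 'position': array([0.29528993, 0.60694377, 0.22655006]), 'tcp_rot': array([-1.97004581,  0.45380439,  1.97009361]), 'contact_force': array([ 0.02716304, -0.60676879, -0.507788  ]), 'wrist_torque': array([-0.02846154,  0.03253637, -0.01948613]), 'grip_width': 0.9960524790520924}
```

View pics/top0.png

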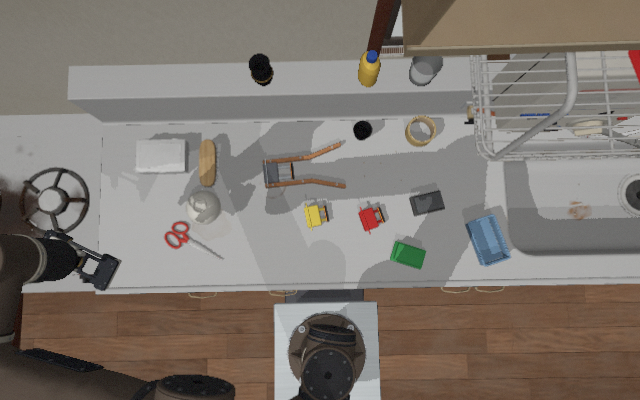

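View pics/scene0.png

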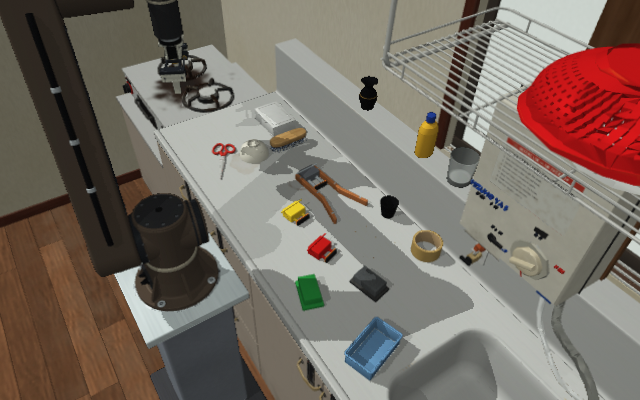

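```bash
cat > g.py <<'E'
from h import *
import pickle
P={}
for n in ['top','scene']:
    p=imaging.capture(n); P[n]=p
    for t in ['whetstone','dock','stop']:
        p['m_'+t]=[(r['confidence'],r['pixels']) for r in imaging.regions_of(p,t)]
        for c,m in p['m_'+t]:
            ys,xs=np.nonzero(m); print(n,t,round(c,2),len(xs),xs.mean().round(1),ys.mean().round(1))
pickle.dump(P,open('P.pkl','wb'))
c=P['top']['color']; cv2.imwrite('pics/topz.png',cv2.resize(c[110:230,250:450,::-1],None,fx=4,fy=4,interpolation=cv2.INTER_CUBIC))
c=P['scene']['color']; cv2.imwrite('pics/scz.png',cv2.resize(c[150:310,260:420,::-1],None,fx=3.7,fy=3.7,interpolation=cv2.INTER_CUBIC))
E
python3 g.py
```

```text
top whetstone 0.88 626 407.7 254.9
top whetstone 0.66 575 427.3 202.7
top dock 0.9 641 307.6 170.5
top stop 0.87 436 275.3 172.4
top stop 0.76 417 369.4 218.8
top stop 0.75 403 314.8 215.1
scene whetstone 0.69 745 369.6 283.3
scene whetstone 0.35 668 426.3 245.4
scene dock 0.69 629 329.6 194.0
scene stop 0.86 416 295.5 212.5
scene stop 0.84 436 312.7 176.4
scene stop 0.66 467 321.7 249.0
```

View pics/topz.png

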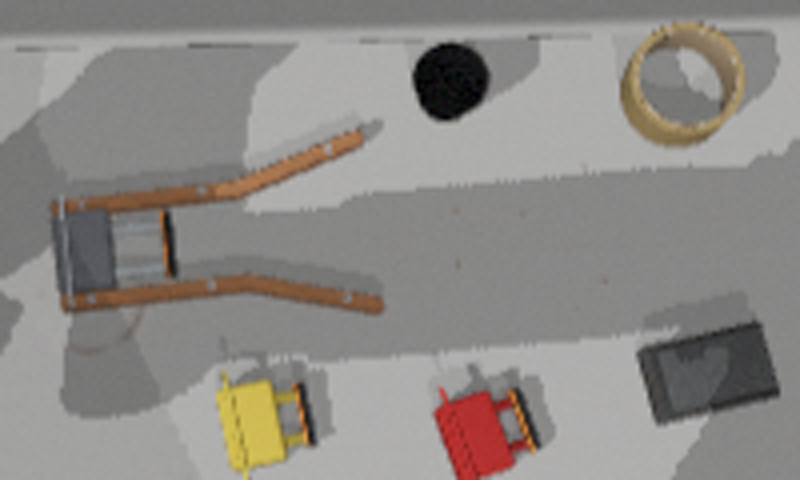

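View pics/scz.png

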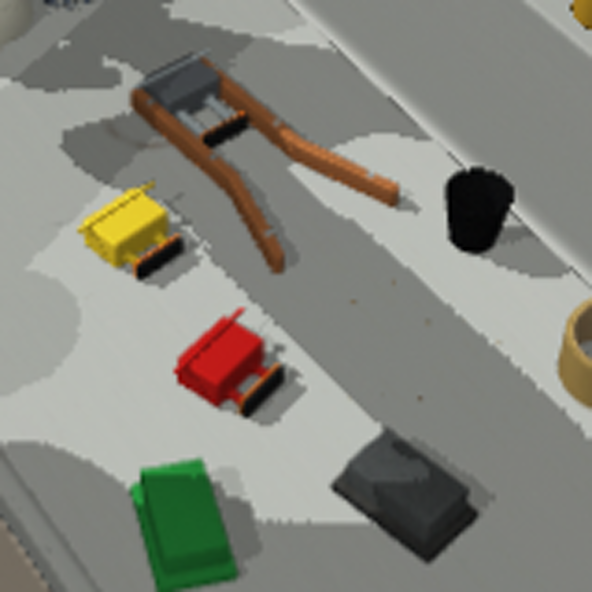

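```bash
cat > fit.py <<'E'
from h import *
import pickle
from scipy.optimize import minimize
P=pickle.load(open('P.pkl','rb'))
def box(x0,x1,y0,y1,z0,z1): return np.array([[x,y,z] for x in(x0,x1) for y in(y0,y1) for z in(z0,z1)])
def rail(s,a):
    pts=[(-.1,.062),(-.1,.074),(0,.032),(0,.044)] if a==0 else [(0,.032),(0,.044),(.15,.032),(.15,.044)]
    return np.array([[x,s*y,z] for x,y in pts for z in(0,.022)])
M={'whetstone':[box(-.05,.05,-.031,.031,0,.012),box(-.042,.042,-.025,.025,.012,.038)],
 'dock':[rail(s,a) for s in(1,-1) for a in(0,1)],'stop':[box(.105,.15,-.032,.032,0,.032)]}
S=4
def rend(p,parts,q):
    c,s=np.cos(q[2]),np.sin(q[2]); R=np.array([[c,-s,0],[s,c,0],[0,0,1]])
    im=np.zeros((400*S,640*S),np.uint8)
    for b in parts:
        uv=(proj(p,b@R.T+[q[0],q[1],0])+.5)*S
        cv2.fillConvexPoly(im,cv2.convexHull(uv.astype(np.float32)).round().astype(np.int32),1)
    return cv2.resize(im.astype(np.float32),(640,400),interpolation=cv2.INTER_AREA)
def near(p,t,uv):
    return min(p['m_'+t],key=lambda a:np.hypot(*(np.argwhere(a[1]).mean(0)[::-1]-uv)))[1].astype(np.float32)
def fit(parts,obs,q0):
    f=lambda q:sum(np.abs(cv2.GaussianBlur(rend(p,parts,q),(0,0),1)-cv2.GaussianBlur(m,(0,0),1)).sum() for p,m in obs)
    best=None
    for d in(-.3,-.1,0,.1,.3):
        r=minimize(f,[q0[0],q0[1],q0[2]+d],method='Nelder-Mead',options=dict(initial_simplex=np.array([[q0[0],q0[1],q0[2]+d]]*4)+np.array([[0,0,0],[.015,0,0],[0,.015,0],[0,0,.1]]),xatol=1e-4,fatol=.1))
        if best is None or r.fun<best.fun: best=r
    return best.x,best.fun,sum(m.sum() for _,m in obs)
t,s=P['top'],P['scene']
if __name__=='__main__':
  for nm,obs in [('both',[0,1]),('top',[0]),('scene',[1])]:
    W=[(t,near(t,'whetstone',(427,203))),(s,near(s,'whetstone',(370,283)))]
    D=[(t,np.maximum(near(t,'dock',(307,170)),near(t,'stop',(277,172))*0)),(s,near(s,'dock',(330,194)))]
    print(nm,'W',fit(M['whetstone'],[W[i] for i in obs],(.44,-.325,-1.4)))
    print(nm,'D',fit(M['dock'],[D[i] for i in obs],(.535,.05,1.5)))
E
python3 fit.py
```

```text
both W (array([ 0.45150778, -0.3272829 , -1.34396461]), np.float64(164.02578735351562), np.float32(1320.0))
both D (array([0.56722634, 0.037726  , 1.66966346]), np.float64(481.1092529296875), np.float32(1270.0))
top W (array([ 0.45088173, -0.32728641, -1.34468599]), np.float64(77.93043518066406), np.float32(575.0))
top D (array([0.56649626, 0.03927074, 1.66776729]), np.float64(211.93092346191406), np.float32(641.0))
scene W (array([ 0.45302757, -0.32666531, -1.31746728]), np.float64(81.5625), np.float32(745.0))
scene D (array([0.57009086, 0.03535657, 1.66161542]), np.float64(213.51852416992188), np.float32(629.0))
```

```bash
cat > ov.py <<'E'
from fit import *
def draw(p,items,roi,f,name):
    x0,y0,x1,y1=roi; im=cv2.resize(p['color'][y0:y1,x0:x1,::-1],None,fx=f,fy=f,interpolation=cv2.INTER_CUBIC)
    for parts,q in items:
        c,s=np.cos(q[2]),np.sin(q[2]); R=np.array([[c,-s,0],[s,c,0],[0,0,1]])
        for b in parts:
            uv=((proj(p,b@R.T+[q[0],q[1],0])+.5-[x0,y0])*f).round().astype(int)
            for i in range(8):
                for j in(1,2,4):
                    if not i&j: cv2.line(im,tuple(map(int,uv[i])),tuple(map(int,uv[i|j])),(0,255,0) ,1)
    cv2.imwrite('pics/'+name,im)
if __name__=='__main__':
    W=(.4513,-.3273,-1.343); D=(.567,.0380,1.668)
    it=[(M['whetstone'],W),(M['dock'],D),(M['stop'],D)]
    draw(t,it,(250,110,450,230),4,'ov_t.png'); draw(s,it,(280,150,420,310),3.7,'ov_s.png')
E
python3 ov.py
python3 - <<'E'
import sys; sys.path.insert(0,'.')
import os; os.chdir('.')
from fit import *
# bumper face centre: pixel from topz (175,243)/4+(250,110); at z=.018
D=(.567,.038,1.668)
c_,s_=np.cos(D[2]),np.sin(D[2])
for uv in [(250+176/4-.5,110+215/4-.5),(250+176/4-.5,110+243/4-.5),(250+178/4-.5,110+272/4-.5)]:
    X=unproj(t,[uv],.018)[0]; d=X[:2]-D[:2]; print(X,d@[c_,s_],d@[-s_,c_])
E
```

```text
[0.58441902 0.09157125 0.018     ] 0.051627835170033096 -0.022535914671737926
[0.56185489 0.09188063 0.018     ] 0.05412562152067981 -0.00010832535559200893
[0.53854171 0.09061818 0.018     ] 0.05513168601175644 0.023217321086775634
```

View pics/ov_t.png

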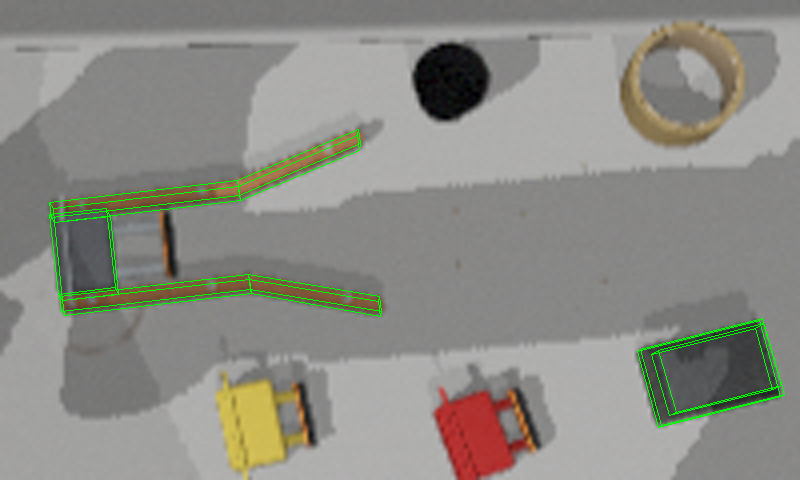

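View pics/ov_s.png

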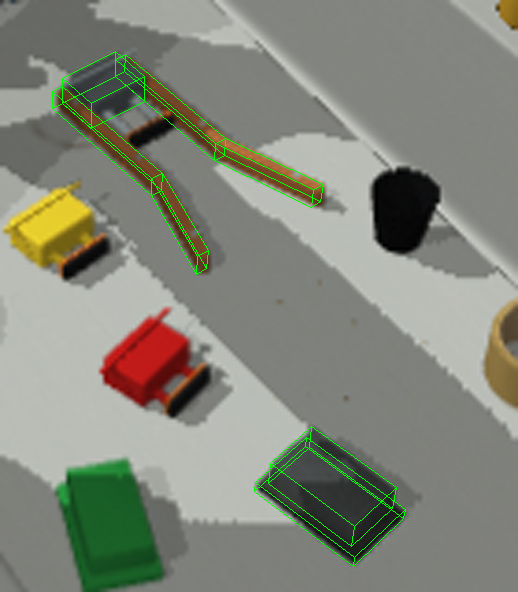

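Run:
```python
from h import *
from scipy.spatial.transform import Rotation as Ro
s=ctrl.observe(); R=Ro.from_rotvec(s['tcp_rot']).as_matrix(); print(s['time'],s['position'],R.round(3),np.degrees(np.arctan2(R[1,1],R[0,1])), ctrl.grip_point_offset)
p=imaging.capture('top')
for t in ['black_cup']:
  for r in imaging.regions_of(p,t): 
    ys,xs=np.nonzero(r['pixels']); print(r['confidence'],xs.mean(),ys.mean())
print(unproj(p,[(250+451/4-.5,110+82/4-.5)],.03))
```

```text
1.45 [0.29532061 0.60695402 0.22655553] [[ 0.    -0.438 -0.899]
 [ 0.    -0.899  0.438]
 [-1.    -0.    -0.   ]] -115.9449251724814 0.0188
0.75 362.64835164835165 130.53113553113553
[[ 0.68450342 -0.12867706  0.03      ]]
```

>>> arm_command([
  {"x": 0.024,"y": -0.04,"az": -5,"gripper": 1},
  {"x": 0.048,"y": -0.08,"az": -10},
  {"x": 0.072,"y": -0.12,"az": -15},
  {"x": 0.096,"y": -0.16,"az": -20},
  {"x": 0.12,"y": -0.2,"az": -25},
  {"x": 0.144,"y": -0.24,"az": -30},
  {"x": 0.168,"y": -0.28,"az": -35},
  {"x": 0.192,"y": -0.32,"az": -40},
  {"x": 0.216,"y": -0.36,"az": -45},
  {"x": 0.24,"y": -0.4,"az": -51},
])

```text
invalid input
```

>>> arm_command([
  {"x": -0.006,"y": -0.045},
  {"x": -0.012,"y": -0.09},
  {"x": -0.018,"y": -0.135},
  {"x": -0.024,"y": -0.18},
  {"x": -0.03,"y": -0.225},
  {"x": -0.038,"y": -0.27},
  {"x": -0.048,"y": -0.315},
  {"x": -0.058,"y": -0.36},
  {"x": -0.066,"y": -0.405},
  {"x": -0.074,"y": -0.45},
])

```text
invalid input
```

Run:
```python
from h import *
s=ctrl.observe(); print(s)
p=imaging.capture('wrist'); save(p,'w1.png')
```

```text
{'time': 1.55, 'joints': array([ 1.40615742e+00,  3.58642691e-01,  1.19003010e-02, -2.59135525e-05,
       -1.22411166e+00, -2.88117365e-01]), 'qd': array([-0.00045832, -0.00070146,  0.00160998, -0.00126026,  0.0010389 ,
       -0.00049972]), 'effort': array([-7.42808352e-04, -5.82372594e+01,  2.93304795e+01,  7.00270951e+00,
        1.25597345e-02, -3.51196525e-05]), 'position': array([0.29526253, 0.60696422, 0.22652907]), 'tcp_rot': array([-1.97007808,  0.45383423,  1.97012006]), 'contact_force': array([-0.42699742,  0.06363301, -0.52872097]), 'wrist_torque': array([ 0.00397829, -0.00573703, -0.0069199 ]), 'grip_width': 0.999958855423066}
```

View pics/w1.png

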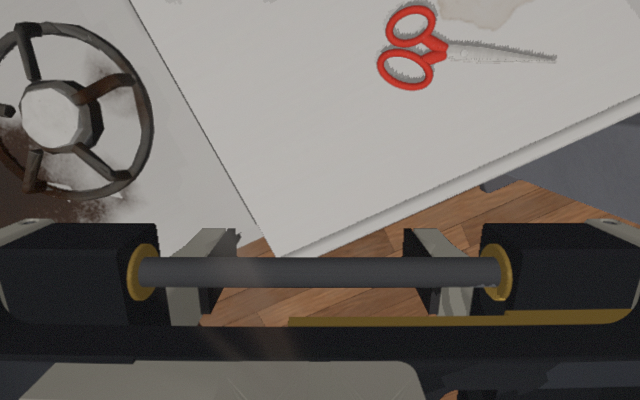

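>>> arm_command([
  {"gripper": 1,"x": 0.024,"y": -0.04,"z": 0,"ax": 0,"ay": 0,"az": -5},
  {"gripper": 1,"x": 0.048,"y": -0.08,"z": 0,"ax": 0,"ay": 0,"az": -10},
  {"gripper": 1,"x": 0.072,"y": -0.12,"z": 0,"ax": 0,"ay": 0,"az": -15},
  {"gripper": 1,"x": 0.096,"y": -0.16,"z": 0,"ax": 0,"ay": 0,"az": -20},
  {"gripper": 1,"x": 0.12,"y": -0.2,"z": 0,"ax": 0,"ay": 0,"az": -25},
  {"gripper": 1,"x": 0.144,"y": -0.24,"z": 0,"ax": 0,"ay": 0,"az": -30},
  {"gripper": 1,"x": 0.168,"y": -0.28,"z": 0,"ax": 0,"ay": 0,"az": -35},
  {"gripper": 1,"x": 0.192,"y": -0.32,"z": 0,"ax": 0,"ay": 0,"az": -40},
  {"gripper": 1,"x": 0.216,"y": -0.36,"z": 0,"ax": 0,"ay": 0,"az": -45},
  {"gripper": 1,"x": 0.24,"y": -0.4,"z": 0,"ax": 0,"ay": 0,"az": -51},
])

```text
time: 2.6
position: [0.536, 0.2053, 0.2269]
tcp_rot: [-1.373, 1.094, 1.372]
contact_force: [0.8, 0.3, -0.5]
grip_width: 1.0
```

>>> arm_command([
  {"gripper": 1,"x": -0.006,"y": -0.045,"z": 0,"ax": 0,"ay": 0,"az": 0},
  {"gripper": 1,"x": -0.012,"y": -0.09,"z": 0,"ax": 0,"ay": 0,"az": 0},
  {"gripper": 1,"x": -0.018,"y": -0.135,"z": 0,"ax": 0,"ay": 0,"az": 0},
  {"gripper": 1,"x": -0.024,"y": -0.18,"z": 0,"ax": 0,"ay": 0,"az": 0},
  {"gripper": 1,"x": -0.03,"y": -0.225,"z": 0,"ax": 0,"ay": 0,"az": 0},
  {"gripper": 1,"x": -0.038,"y": -0.27,"z": 0,"ax": 0,"ay": 0,"az": 0},
  {"gripper": 1,"x": -0.048,"y": -0.315,"z": 0,"ax": 0,"ay": 0,"az": 0},
  {"gripper": 1,"x": -0.058,"y": -0.36,"z": 0,"ax": 0,"ay": 0,"az": 0},
  {"gripper": 1,"x": -0.066,"y": -0.405,"z": 0,"ax": 0,"ay": 0,"az": 0},
  {"gripper": 1,"x": -0.074,"y": -0.45,"z": 0,"ax": 0,"ay": 0,"az": 0},
])

```text
time: 3.6
position: [0.4607, -0.2448, 0.2271]
tcp_rot: [-1.376, 1.092, 1.374]
contact_force: [0.9, -0.4, -0.3]
grip_width: 1.0
```

```bash
cat > st.py <<'E'
from h import *
from scipy.spatial.transform import Rotation as Ro
s=ctrl.observe(); R=Ro.from_rotvec(s['tcp_rot']).as_matrix(); print(s['time'],s['position'].round(4),'down',R[:,0].round(3),'jaw',np.degrees(np.arctan2(R[1,1],R[0,1])),s['joints'].round(2),s['contact_force'].round(2),s['grip_width'])
E
python3 - <<'E'
import os; os.chdir('.')
import st
from fit import *
p=imaging.capture('wrist'); save(p,'w2.png')
rs=imaging.regions_of(p,'whetstone')
for r in rs:
    m=r['pixels'].astype(np.float32); print(r['confidence'],m.sum(),fit(M['whetstone'],[(p,m)],(.4513,-.3273,-1.343)))
E
```

```text
3.6 [ 0.4607 -0.2448  0.2271] down [ 0.001 -0.    -1.   ] jaw -166.92597527004298 [-0.11  0.1  -0.32  0.   -1.14  0.34] [ 0.94 -0.43 -0.34] 0.9999218848160248
0.74 5108.0 (array([ 0.45142462, -0.32756998, -1.34966104]), np.float64(190.8976593017578), np.float32(5108.0))
0.71 4998.0 (array([ 0.2713    ,  0.1477    , -1.37633333]), np.float64(4998.0), np.float32(4998.0))
```

View pics/w2.png

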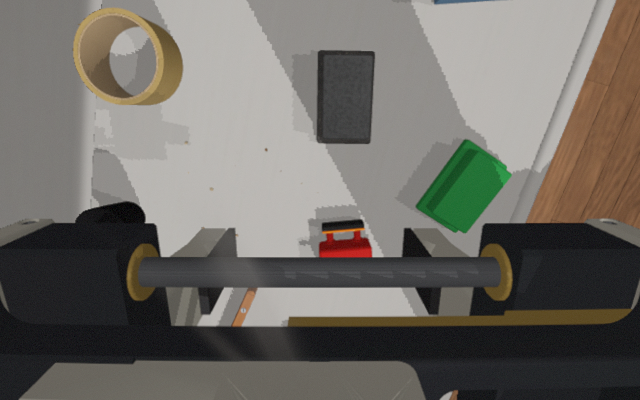

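>>> arm_command([
  {"gripper": 1,"x": -0.005,"y": -0.042,"z": 0,"ax": 0,"ay": 0,"az": 0},
  {"gripper": 1,"x": -0.01,"y": -0.084,"z": -0.02,"ax": 0,"ay": 0,"az": 0},
  {"gripper": 1,"x": -0.01,"y": -0.084,"z": -0.06,"ax": 0,"ay": 0,"az": 0},
  {"gripper": 1,"x": -0.01,"y": -0.084,"z": -0.1,"ax": 0,"ay": 0,"az": 0},
  {"gripper": 1,"x": -0.01,"y": -0.084,"z": -0.135,"ax": 0,"ay": 0,"az": 0},
  {"gripper": 1,"x": -0.01,"y": -0.084,"z": -0.16,"ax": 0,"ay": 0,"az": 0},
  {"gripper": 1,"x": -0.01,"y": -0.084,"z": -0.175,"ax": 0,"ay": 0,"az": 0},
  {"gripper": 1,"x": -0.01,"y": -0.084,"z": -0.175,"ax": 0,"ay": 0,"az": 0},
])

```text
time: 4.5
position: [0.4499, -0.3262, 0.0494]
tcp_rot: [-1.372, 1.094, 1.379]
contact_force: [-0.4, -0.2, 0.1]
grip_width: 0.998
```

```bash
python3 st.py
```

```text
4.5 [ 0.4499 -0.3262  0.0494] down [-0.004  0.001 -1.   ] jaw -166.94638660097945 [-0.28  0.35 -0.47 -0.   -0.76  0.5 ] [-0.38 -0.23  0.07] 0.9978531960398014
```

>>> arm_command([
  {"gripper": 1,"x": 0.001,"y": -0.001,"z": -0.015,"ax": 0,"ay": 0,"az": 0},
  {"gripper": 1,"x": 0.001,"y": -0.001,"z": -0.027,"ax": 0,"ay": 0,"az": 0},
  {"gripper": 1,"x": 0.001,"y": -0.001,"z": -0.032,"ax": 0,"ay": 0,"az": 0},
  {"gripper": 1,"x": 0.001,"y": -0.001,"z": -0.032,"ax": 0,"ay": 0,"az": 0},
])

```text
time: 4.9
position: [0.4521, -0.3279, 0.0193]
tcp_rot: [-1.374, 1.093, 1.376]
contact_force: [-0.6, 0.2, 0.0]
grip_width: 0.999
```

```bash
python3 st.py
```

```text
4.9 [ 0.4521 -0.3279  0.0193] down [-0.001  0.    -1.   ] jaw -166.94192682264634 [-0.28  0.39 -0.49 -0.   -0.69  0.5 ] [-0.59  0.17  0.02] 0.9994134355701884
```

>>> arm_command([
  {"gripper": 0.5,"x": 0,"y": 0,"z": 0,"ax": 0,"ay": 0,"az": 0},
  {"gripper": 0.5,"x": 0,"y": 0,"z": 0,"ax": 0,"ay": 0,"az": 0},
  {"gripper": 0.45,"x": 0,"y": 0,"z": 0,"ax": 0,"ay": 0,"az": 0},
  {"gripper": 0.4,"x": 0,"y": 0,"z": 0,"ax": 0,"ay": 0,"az": 0},
  {"gripper": 0.4,"x": 0,"y": 0,"z": 0,"ax": 0,"ay": 0,"az": 0},
  {"gripper": 0.4,"x": 0,"y": 0,"z": 0,"ax": 0,"ay": 0,"az": 0},
], newtons=25)

```text
time: 5.5
position: [0.4521, -0.3281, 0.0197]
tcp_rot: [-1.375, 1.093, 1.375]
contact_force: [-1.0, 0.1, 2.3]
grip_width: 0.567
```

>>> arm_command([
  {"gripper": 0.4,"x": 0,"y": 0,"z": 0.02,"ax": 0,"ay": 0,"az": 0},
  {"gripper": 0.4,"x": 0,"y": 0,"z": 0.05,"ax": 0,"ay": 0,"az": 0},
  {"gripper": 0.4,"x": 0.015,"y": 0.03,"z": 0.055,"ax": 0,"ay": 0,"az": -1},
  {"gripper": 0.4,"x": 0.035,"y": 0.065,"z": 0.055,"ax": 0,"ay": 0,"az": -2},
  {"gripper": 0.4,"x": 0.055,"y": 0.1,"z": 0.055,"ax": 0,"ay": 0,"az": -3},
  {"gripper": 0.4,"x": 0.075,"y": 0.135,"z": 0.055,"ax": 0,"ay": 0,"az": -4},
  {"gripper": 0.4,"x": 0.095,"y": 0.17,"z": 0.055,"ax": 0,"ay": 0,"az": -5},
  {"gripper": 0.4,"x": 0.11,"y": 0.205,"z": 0.055,"ax": 0,"ay": 0,"az": -6},
  {"gripper": 0.4,"x": 0.122,"y": 0.225,"z": 0.055,"ax": 0,"ay": 0,"az": -7.3},
  {"gripper": 0.4,"x": 0.128,"y": 0.236,"z": 0.055,"ax": 0,"ay": 0,"az": -7.3},
])

```text
time: 6.5
position: [0.5807, -0.09, 0.0738]
tcp_rot: [-1.283, 1.16, 1.285]
contact_force: [0.8, 0.2, -4.5]
grip_width: 0.57
```

```bash
python3 st.py
python3 - <<'E'
import os; os.chdir('.')
from h import *
p=imaging.capture('top'); cv2.imwrite('pics/t3.png',cv2.resize(p['color'][90:250,240:460,::-1],None,fx=3.6,fy=3.6))
p=imaging.capture('scene'); cv2.imwrite('pics/s3.png',cv2.resize(p['color'][130:310,260:440,::-1],None,fx=3.3,fy=3.3))
E
```

```text
6.5 [ 0.5807 -0.09    0.0738] down [-0.001  0.    -1.   ] jaw -174.18295586133678 [ 0.18  0.36 -0.37 -0.   -0.84 -0.08] [ 0.84  0.24 -4.51] 0.5703285615823943
```

View pics/t3.png

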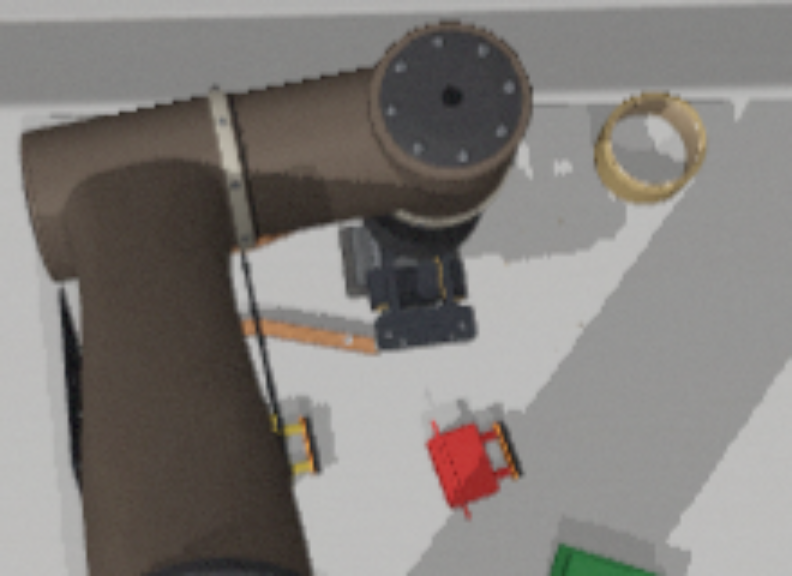

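View pics/s3.png

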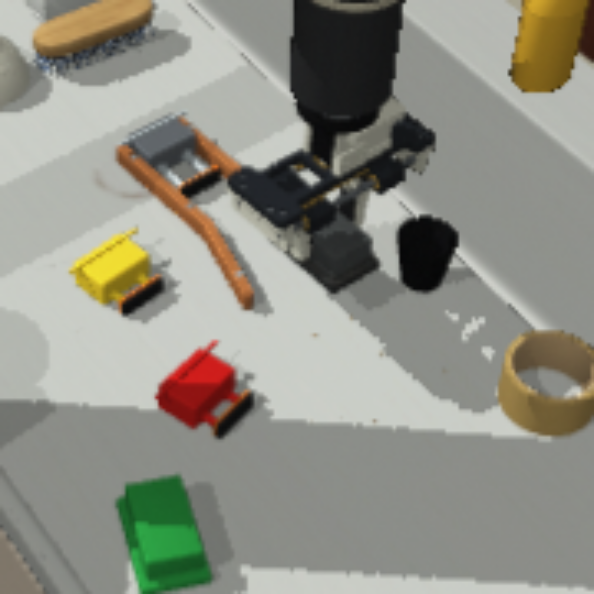

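>>> arm_command([
  {"gripper": 0.4,"x": 0,"y": 0,"z": -0.02,"ax": 0,"ay": 0,"az": 0},
  {"gripper": 0.4,"x": 0,"y": 0,"z": -0.035,"ax": 0,"ay": 0,"az": 0},
  {"gripper": 0.4,"x": 0,"y": 0,"z": -0.045,"ax": 0,"ay": 0,"az": 0},
  {"gripper": 0.4,"x": 0,"y": 0,"z": -0.05,"ax": 0,"ay": 0,"az": 0},
  {"gripper": 0.4,"x": 0,"y": 0,"z": -0.053,"ax": 0,"ay": 0,"az": 0},
  {"gripper": 0.4,"x": 0,"y": 0,"z": -0.055,"ax": 0,"ay": 0,"az": 0},
  {"gripper": 0.4,"x": 0,"y": 0,"z": -0.055,"ax": 0,"ay": 0,"az": 0},
])

```text
time: 7.3
position: [0.5806, -0.0922, 0.02]
tcp_rot: [-1.283, 1.16, 1.282]
contact_force: [0.2, -0.1, -3.9]
grip_width: 0.571
```

>>> arm_command([
  {"gripper": 0.4,"x": 0,"y": 0,"z": -0.001,"ax": 0,"ay": 0,"az": 0},
  {"gripper": 0.4,"x": 0,"y": 0,"z": -0.001,"ax": 0,"ay": 0,"az": 0},
])

```text
time: 7.5
position: [0.5808, -0.0921, 0.0197]
tcp_rot: [-1.284, 1.159, 1.282]
contact_force: [-2.4, 0.0, 4.3]
grip_width: 0.567
```

On the worktop now; release.

>>> arm_command([
  {"gripper": 0.72,"x": 0,"y": 0,"z": 0,"ax": 0,"ay": 0,"az": 0},
  {"gripper": 0.72,"x": 0,"y": 0,"z": 0,"ax": 0,"ay": 0,"az": 0},
  {"gripper": 0.72,"x": 0,"y": 0,"z": 0,"ax": 0,"ay": 0,"az": 0},
  {"gripper": 0.72,"x": 0,"y": 0,"z": 0,"ax": 0,"ay": 0,"az": 0},
  {"gripper": 0.72,"x": 0,"y": 0,"z": 0.01,"ax": 0,"ay": 0,"az": 0},
  {"gripper": 0.72,"x": 0,"y": 0,"z": 0.03,"ax": 0,"ay": 0,"az": 0},
  {"gripper": 0.72,"x": 0,"y": 0,"z": 0.06,"ax": 0,"ay": 0,"az": 0},
  {"gripper": 0.72,"x": 0.002,"y": -0.04,"z": 0.065,"ax": 0,"ay": 0,"az": 0},
  {"gripper": 0.72,"x": 0.006,"y": -0.08,"z": 0.065,"ax": 0,"ay": 0,"az": 0},
  {"gripper": 0.72,"x": 0.01,"y": -0.1,"z": 0.065,"ax": 0,"ay": 0,"az": 0},
])

```text
time: 8.5
position: [0.5906, -0.1942, 0.085]
tcp_rot: [-1.283, 1.159, 1.281]
contact_force: [-0.0, 0.5, -1.0]
grip_width: 0.714
```

```bash
python3 st.py
python3 - <<'E'
import os; os.chdir('.')
from fit import *
from ov import draw
D=(.567,.038,1.668)
obs=[]
for n in ['scene','wrist','top']:
    p=imaging.capture(n); save(p,n+'4.png')
    for r in imaging.regions_of(p,'whetstone'):
        m=r['pixels'].astype(np.float32); ys,xs=np.nonzero(m); pp=proj(p,[.58,-.091,.03])[0]
        print(n,r['confidence'],m.sum(),xs.mean(),ys.mean(),pp)
        if np.hypot(xs.mean()-pp[0],ys.mean()-pp[1])<40 : 
            q=fit(M['whetstone'],[(p,m)],(.58,-.091,-1.474)); print(q)
            c,s=np.cos(D[2]),np.sin(D[2]); d=q[0][:2]-D[:2]; print('dock frame',d@[c,s],d@[-s,c])
E
```

```text
8.5 [ 0.5906 -0.1942  0.085 ] down [ 0.002 -0.    -1.   ] jaw -174.27817919150365 [-0.    0.39 -0.29  0.   -0.89  0.1 ] [-0.03  0.5  -0.96] 0.7142599929999836
scene 0.79 306.0 354.88235294117646 218.11111111111111 [356.36300336 212.15017301]
(array([ 0.57671965, -0.09200687, -1.98926708]), np.float64(272.8789367675781), np.float32(306.0))
dock frame -0.1303364658032775 0.00294348578309943
scene 0.61 773.0 309.1034928848642 291.8150064683053 [356.36300336 212.15017301]
wrist 0.59 2161.0 318.9315131883387 301.93475242943083 [320.00525917 338.75387039]
(array([ 0.57882677, -0.06779587, -1.47442333]), np.float64(5971.958984375), np.float32(2161.0))
dock frame -0.10644425464445782 -0.0015033811326213052
top 0.79 629.0 407.60413354531 255.060413354531 [351.3267491  162.62617512]
top 0.68 253.0 359.2213438735178 163.24505928853756 [351.3267491  162.62617512]
(array([ 0.57740028, -0.09816454, -1.33810763]), np.float64(377.41571044921875), np.float32(253.0))
dock frame -0.13653112463794811 0.002863675898887172
```

View pics/wrist4.png

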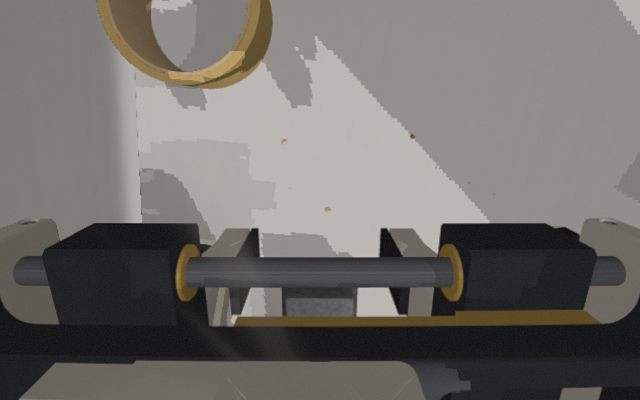

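View pics/scene4.png

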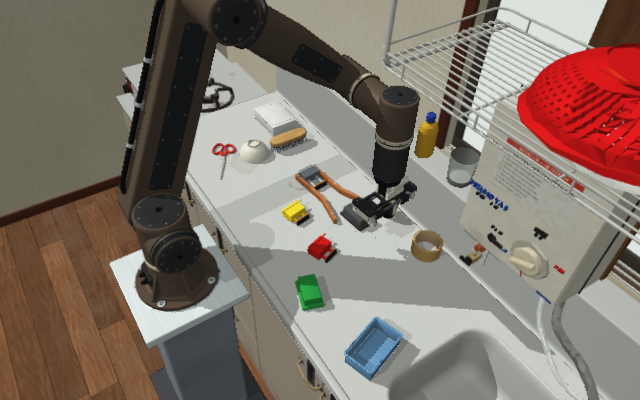

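>>> arm_command([
  {"gripper": 0,"x": 0,"y": 0,"z": -0.02,"ax": 0,"ay": 0,"az": 0},
  {"gripper": 0,"x": 0,"y": 0,"z": -0.045,"ax": 0,"ay": 0,"az": 0},
  {"gripper": 0,"x": 0,"y": 0,"z": -0.06,"ax": 0,"ay": 0,"az": 0},
  {"gripper": 0,"x": 0,"y": 0,"z": -0.07,"ax": 0,"ay": 0,"az": 0},
  {"gripper": 0,"x": 0,"y": 0,"z": -0.075,"ax": 0,"ay": 0,"az": 0},
  {"gripper": 0,"x": 0,"y": 0,"z": -0.078,"ax": 0,"ay": 0,"az": 0},
  {"gripper": 0,"x": 0,"y": 0,"z": -0.078,"ax": 0,"ay": 0,"az": 0},
], newtons=20)

```text
time: 9.5
position: [0.5905, -0.1919, 0.0058]
tcp_rot: [-1.283, 1.16, 1.283]
contact_force: [-0.8, 0.3, -0.0]
grip_width: 0.145
```

```bash
cat >> st.py <<'E'
D=(.567,.038,1.668);c,q=np.cos(D[2]),np.sin(D[2]);d=s['position'][:2]-D[:2];f=s['contact_force'][:2]
print('dock tcp',(d@[c,q]).round(4),(d@[-q,c]).round(4),'F',(f@[c,q]).round(2),(f@[-q,c]).round(2))
E
python3 st.py; python3 -c "
from h import *
p=imaging.capture('scene'); cv2.imwrite('pics/s5.png',cv2.resize(p['color'][130:290,280:460,::-1],None,fx=3.6,fy=3.6))
p=imaging.capture('top'); cv2.imwrite('pics/t5.png',cv2.resize(p['color'][90:250,240:460,::-1],None,fx=3.6,fy=3.6))
"
```

```text
9.5 [ 0.5905 -0.1919  0.0058] down [ 0. -0. -1.] jaw -174.2200075248174 [-0.    0.49 -0.36  0.   -0.73  0.1 ] [-0.83  0.35 -0.02] 0.14504899680257732
dock tcp -0.2311 -0.0011 F 0.43 0.8
```

View pics/s5.png

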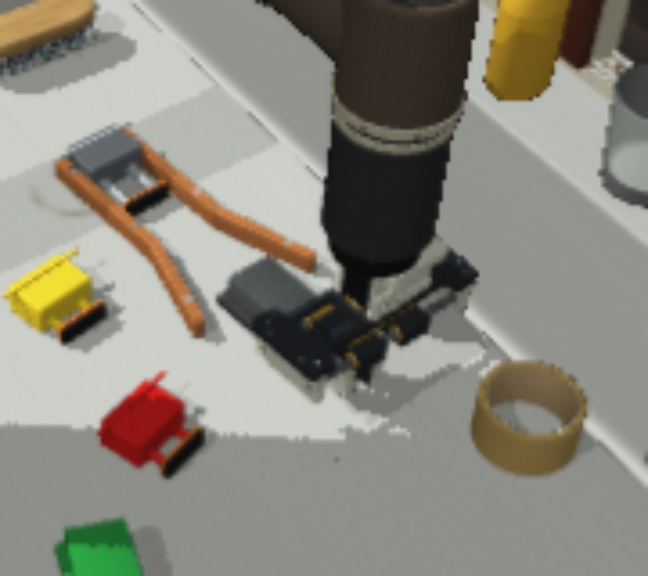

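View pics/t5.png

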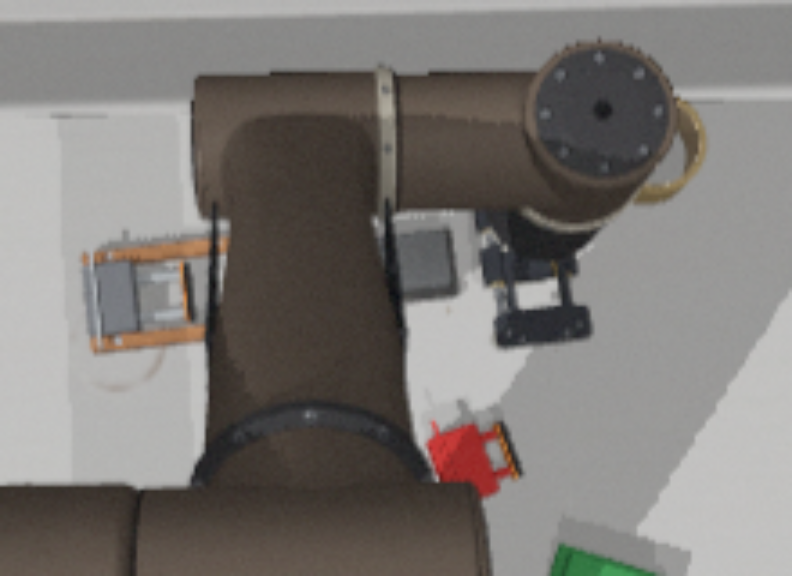

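>>> arm_command([
  {"gripper": 0,"x": -0.002,"y": 0.01,"z": 0,"ax": 0,"ay": 0,"az": -0.2},
  {"gripper": 0,"x": -0.003,"y": 0.02,"z": 0,"ax": 0,"ay": 0,"az": -0.2},
  {"gripper": 0,"x": -0.0037,"y": 0.0275,"z": 0,"ax": 0,"ay": 0,"az": -0.2},
  {"gripper": 0,"x": -0.0042,"y": 0.0325,"z": 0,"ax": 0,"ay": 0,"az": -0.2},
  {"gripper": 0,"x": -0.0047,"y": 0.0375,"z": 0,"ax": 0,"ay": 0,"az": -0.2},
  {"gripper": 0,"x": -0.0051,"y": 0.042,"z": 0,"ax": 0,"ay": 0,"az": -0.2},
  {"gripper": 0,"x": -0.0055,"y": 0.0465,"z": 0,"ax": 0,"ay": 0,"az": -0.2},
  {"gripper": 0,"x": -0.006,"y": 0.051,"z": 0,"ax": 0,"ay": 0,"az": -0.2},
])

```text
time: 10.4
position: [0.5844, -0.141, 0.0056]
tcp_rot: [-1.281, 1.162, 1.28]
contact_force: [-0.1, -3.7, -0.6]
grip_width: 0.005
```

```bash
python3 st.py
```

```text
10.4 [ 0.5844 -0.141   0.0056] down [ 0. -0. -1.] jaw -174.44788125408724 [ 0.09  0.46 -0.4   0.   -0.7   0.01] [-0.05 -3.65 -0.55] 0.004598843358068366
dock tcp -0.1799 0.0001 F -3.63 0.41
```

>>> arm_command([
  {"gripper": 0,"x": -0.0006,"y": 0.006,"z": 0,"ax": 0,"ay": 0,"az": 0},
  {"gripper": 0,"x": -0.0012,"y": 0.012,"z": 0,"ax": 0,"ay": 0,"az": 0},
  {"gripper": 0,"x": -0.0018,"y": 0.018,"z": 0,"ax": 0,"ay": 0,"az": 0},
  {"gripper": 0,"x": -0.0024,"y": 0.024,"z": 0,"ax": 0,"ay": 0,"az": 0},
  {"gripper": 0,"x": -0.003,"y": 0.03,"z": 0,"ax": 0,"ay": 0,"az": 0},
  {"gripper": 0,"x": -0.0035,"y": 0.036,"z": 0,"ax": 0,"ay": 0,"az": 0},
  {"gripper": 0,"x": -0.0041,"y": 0.042,"z": 0,"ax": 0,"ay": 0,"az": 0},
  {"gripper": 0,"x": -0.0047,"y": 0.048,"z": 0,"ax": 0,"ay": 0,"az": 0},
])

```text
time: 11.2
position: [0.5796, -0.0926, 0.0056]
tcp_rot: [-1.28, 1.162, 1.28]
contact_force: [0.7, -2.8, 1.6]
grip_width: 0.006
```

```bash
python3 st.py;  python3 -c "
from h import *
p=imaging.capture('scene'); cv2.imwrite('pics/s6.png',cv2.resize(p['color'][130:290,260:440,::-1],None,fx=3.6,fy=3.6))
"
```

```text
11.2 [ 0.5796 -0.0926  0.0056] down [ 0. -0. -1.] jaw -174.43990526675714 [ 0.17  0.45 -0.43  0.   -0.69 -0.08] [ 0.68 -2.8   1.56] 0.006073113628932955
dock tcp -0.1312 0.0002 F -2.85 -0.41
```

View pics/s6.png

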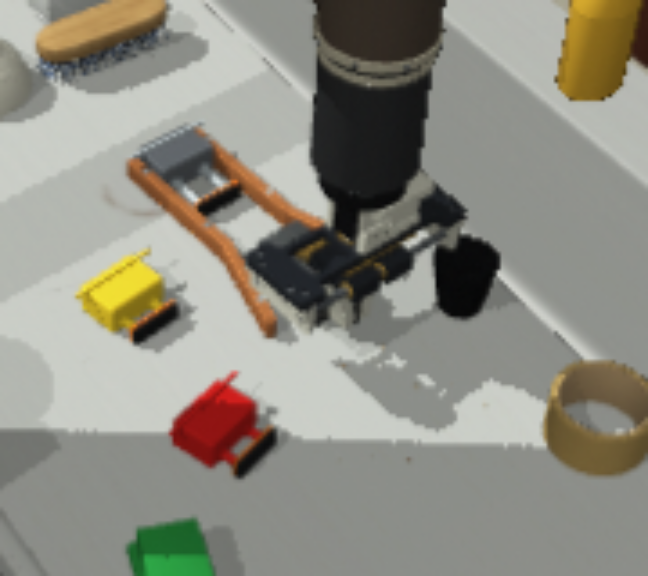

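>>> arm_command([
  {"gripper": 0,"x": -0.0005,"y": 0.005,"z": 0,"ax": 0,"ay": 0,"az": 0},
  {"gripper": 0,"x": -0.001,"y": 0.01,"z": 0,"ax": 0,"ay": 0,"az": 0},
  {"gripper": 0,"x": -0.0015,"y": 0.015,"z": 0,"ax": 0,"ay": 0,"az": 0},
  {"gripper": 0,"x": -0.002,"y": 0.02,"z": 0,"ax": 0,"ay": 0,"az": 0},
  {"gripper": 0,"x": -0.0024,"y": 0.025,"z": 0,"ax": 0,"ay": 0,"az": 0},
  {"gripper": 0,"x": -0.0029,"y": 0.03,"z": 0,"ax": 0,"ay": 0,"az": 0},
])

```text
time: 11.85
position: [0.5766, -0.0626, 0.0055]
tcp_rot: [-1.28, 1.162, 1.28]
contact_force: [-0.3, -1.9, 0.3]
grip_width: 0.007
```

```bash
python3 st.py;  python3 -c "
from h import *
p=imaging.capture('scene'); cv2.imwrite('pics/s7.png',cv2.resize(p['color'][140:260,270:400,::-1],None,fx=4.8,fy=4.8))
"
```

```text
11.85 [ 0.5766 -0.0626  0.0055] down [-0.  0. -1.] jaw -174.44596580048557 [ 0.23  0.44 -0.45 -0.   -0.68 -0.13] [-0.31 -1.89  0.28] 0.006688989266953052
dock tcp -0.1011 0.0002 F -1.86 0.49
```

View pics/s7.png

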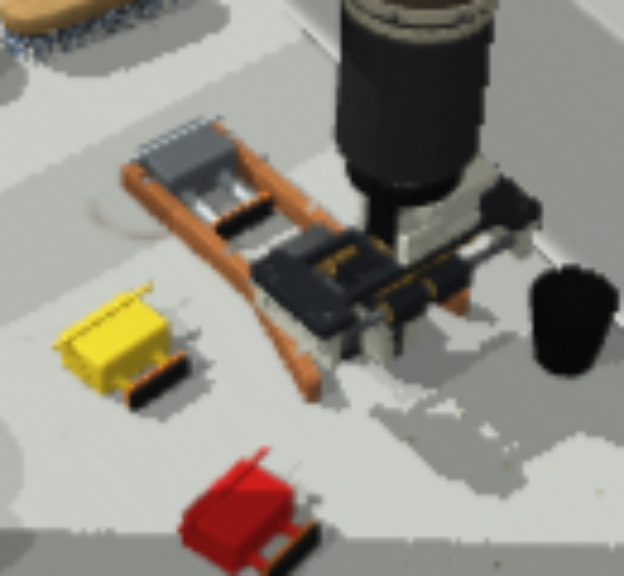

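>>> arm_command([
  {"gripper": 0,"x": -0.0003,"y": 0.003,"z": 0,"ax": 0,"ay": 0,"az": 0},
  {"gripper": 0,"x": -0.0006,"y": 0.006,"z": 0,"ax": 0,"ay": 0,"az": 0},
  {"gripper": 0,"x": -0.0009,"y": 0.009,"z": 0,"ax": 0,"ay": 0,"az": 0},
  {"gripper": 0,"x": -0.0012,"y": 0.012,"z": 0,"ax": 0,"ay": 0,"az": 0},
  {"gripper": 0,"x": -0.0015,"y": 0.015,"z": 0,"ax": 0,"ay": 0,"az": 0},
  {"gripper": 0,"x": -0.0018,"y": 0.018,"z": 0,"ax": 0,"ay": 0,"az": 0},
  {"gripper": 0,"x": -0.0021,"y": 0.021,"z": 0,"ax": 0,"ay": 0,"az": 0},
  {"gripper": 0,"x": -0.0025,"y": 0.025,"z": 0,"ax": 0,"ay": 0,"az": 0},
])

```text
time: 12.7
position: [0.5741, -0.0378, 0.0055]
tcp_rot: [-1.28, 1.162, 1.28]
contact_force: [0.2, -1.2, -0.3]
grip_width: 0.005
```

```bash
python3 st.py
```

```text
12.7 [ 0.5741 -0.0378  0.0055] down [-0. -0. -1.] jaw -174.4490844451523 [ 0.27  0.43 -0.46 -0.   -0.68 -0.18] [ 0.2  -1.16 -0.34] 0.005460240880783085
dock tcp -0.0762 0.0003 F -1.17 -0.08
```

>>> arm_command([
  {"gripper": 0,"x": -0.0002,"y": 0.002,"z": 0,"ax": 0,"ay": 0,"az": 0},
  {"gripper": 0,"x": -0.0004,"y": 0.004,"z": 0,"ax": 0,"ay": 0,"az": 0},
  {"gripper": 0,"x": -0.0006,"y": 0.006,"z": 0,"ax": 0,"ay": 0,"az": 0},
  {"gripper": 0,"x": -0.0008,"y": 0.008,"z": 0,"ax": 0,"ay": 0,"az": 0},
  {"gripper": 0,"x": -0.001,"y": 0.01,"z": 0,"ax": 0,"ay": 0,"az": 0},
])

```text
time: 13.2
position: [0.5732, -0.0279, 0.0055]
tcp_rot: [-1.28, 1.162, 1.28]
contact_force: [0.3, -2.3, -1.5]
grip_width: 0.002
```

```bash
python3 st.py
```

```text
13.2 [ 0.5732 -0.0279  0.0055] down [-0. -0. -1.] jaw -174.44608685301995 [ 0.29  0.43 -0.47  0.   -0.68 -0.2 ] [ 0.31 -2.31 -1.5 ] 0.0017127852343451838
dock tcp -0.0662 0.0003 F -2.33 -0.08
```

>>> arm_command([
  {"gripper": 0,"x": -0.0002,"y": 0.002,"z": 0,"ax": 0,"ay": 0,"az": 0},
  {"gripper": 0,"x": -0.0004,"y": 0.004,"z": 0,"ax": 0,"ay": 0,"az": 0},
  {"gripper": 0,"x": -0.0006,"y": 0.006,"z": 0,"ax": 0,"ay": 0,"az": 0},
])

```text
time: 13.5
position: [0.5726, -0.0219, 0.0055]
tcp_rot: [-1.28, 1.162, 1.28]
contact_force: [0.6, -2.0, -0.7]
grip_width: 0.007
```

>>> arm_command([
  {"gripper": 0,"x": -0.0001,"y": 0.001,"z": 0,"ax": 0,"ay": 0,"az": 0},
  {"gripper": 0,"x": -0.0002,"y": 0.002,"z": 0,"ax": 0,"ay": 0,"az": 0},
])

```text
time: 13.7
position: [0.5724, -0.0199, 0.0056]
tcp_rot: [-1.28, 1.162, 1.28]
contact_force: [0.9, -1.5, -0.9]
grip_width: 0.0
```

>>> arm_command([
  {"gripper": 0,"x": -0.0001,"y": 0.001,"z": 0,"ax": 0,"ay": 0,"az": 0},
  {"gripper": 0,"x": -0.0002,"y": 0.002,"z": 0,"ax": 0,"ay": 0,"az": 0},
])

```text
time: 13.9
position: [0.5722, -0.018, 0.0056]
tcp_rot: [-1.28, 1.162, 1.28]
contact_force: [0.9, -2.5, -1.2]
grip_width: 0.0
```

>>> arm_command([
  {"gripper": 0,"x": -0.0001,"y": 0.001,"z": 0,"ax": 0,"ay": 0,"az": 0},
  {"gripper": 0,"x": -0.0001,"y": 0.0015,"z": 0,"ax": 0,"ay": 0,"az": 0},
])

```text
time: 14.1
position: [0.572, -0.0169, 0.0056]
tcp_rot: [-1.28, 1.162, 1.28]
contact_force: [1.2, -6.0, -1.1]
grip_width: 0.001
```

>>> arm_command([
  {"gripper": 0,"x": -0.0001,"y": 0.001,"z": 0,"ax": 0,"ay": 0,"az": 0},
  {"gripper": 0,"x": -0.0001,"y": 0.0015,"z": 0,"ax": 0,"ay": 0,"az": 0},
])

```text
time: 14.3
position: [0.5718, -0.0158, 0.0056]
tcp_rot: [-1.281, 1.163, 1.28]
contact_force: [1.5, -8.0, -1.2]
grip_width: 0.003
```

>>> arm_command([
  {"gripper": 0,"x": -0.0001,"y": 0.001,"z": 0,"ax": 0,"ay": 0,"az": 0},
  {"gripper": 0,"x": -0.0001,"y": 0.0015,"z": 0,"ax": 0,"ay": 0,"az": 0},
])

```text
time: 14.5
position: [0.5716, -0.0147, 0.0056]
tcp_rot: [-1.281, 1.163, 1.28]
contact_force: [1.4, -10.6, -2.0]
grip_width: 0.005
```

```bash
python3 st.py
```

```text
14.5 [ 0.5716 -0.0147  0.0056] down [-0.001 -0.001 -1.   ] jaw -174.44708166345254 [ 0.32  0.43 -0.47  0.   -0.67 -0.22] [  1.37 -10.55  -1.96] 0.004909290673188172
dock tcp -0.0529 0.0005 F -10.64 -0.34
```

>>> arm_command([
  {"gripper": 0,"x": -0.0001,"y": 0.0008,"z": 0,"ax": 0,"ay": 0,"az": 0},
  {"gripper": 0,"x": -0.0001,"y": 0.0008,"z": 0,"ax": 0,"ay": 0,"az": 0},
  {"gripper": 0,"x": -0.0001,"y": 0.0008,"z": 0,"ax": 0,"ay": 0,"az": 0},
  {"gripper": 0,"x": -0.0001,"y": 0.0008,"z": 0,"ax": 0,"ay": 0,"az": 0},
])

```text
time: 14.9
position: [0.5716, -0.0141, 0.0055]
tcp_rot: [-1.281, 1.163, 1.28]
contact_force: [1.7, -9.8, -1.1]
grip_width: 0.003
```

>>> arm_command([
  {"gripper": 0,"x": -0.0001,"y": 0.0009,"z": 0,"ax": 0,"ay": 0,"az": 0},
  {"gripper": 0,"x": -0.0001,"y": 0.0009,"z": 0,"ax": 0,"ay": 0,"az": 0},
  {"gripper": 0,"x": -0.0001,"y": 0.0009,"z": 0,"ax": 0,"ay": 0,"az": 0},
  {"gripper": 0,"x": -0.0001,"y": 0.0009,"z": 0,"ax": 0,"ay": 0,"az": 0},
])

```text
time: 15.3
position: [0.5715, -0.0134, 0.0056]
tcp_rot: [-1.281, 1.164, 1.28]
contact_force: [1.8, -12.8, -0.9]
grip_width: 0.005
```

```bash
python3 st.py
```

```text
15.3 [ 0.5715 -0.0134  0.0056] down [-0.001 -0.002 -1.   ] jaw -174.4551340108486 [ 0.32  0.43 -0.47  0.   -0.67 -0.22] [  1.82 -12.76  -0.91] 0.004544512838315985
dock tcp -0.0516 0.0005 F -12.88 -0.57
```

>>> arm_command([
  {"gripper": 0,"x": 0,"y": -0.0005,"z": 0,"ax": 0,"ay": 0,"az": 0},
  {"gripper": 0,"x": 0.0001,"y": -0.001,"z": 0,"ax": 0,"ay": 0,"az": 0},
  {"gripper": 0,"x": 0.0001,"y": -0.0015,"z": 0,"ax": 0,"ay": 0,"az": 0},
  {"gripper": 0,"x": 0.0002,"y": -0.002,"z": 0,"ax": 0,"ay": 0,"az": 0},
  {"gripper": 0,"x": 0.0002,"y": -0.0024,"z": 0,"ax": 0,"ay": 0,"az": 0},
  {"gripper": 0,"x": 0.0003,"y": -0.0028,"z": 0,"ax": 0,"ay": 0,"az": 0},
  {"gripper": 0,"x": 0.0003,"y": -0.0032,"z": 0,"ax": 0,"ay": 0,"az": 0},
  {"gripper": 0,"x": 0.0003,"y": -0.0036,"z": 0,"ax": 0,"ay": 0,"az": 0},
  {"gripper": 0,"x": 0.0004,"y": -0.004,"z": 0,"ax": 0,"ay": 0,"az": 0},
  {"gripper": 0,"x": 0.0004,"y": -0.0044,"z": 0,"ax": 0,"ay": 0,"az": 0},
])

```text
time: 16.3
position: [0.5719, -0.0162, 0.0055]
tcp_rot: [-1.28, 1.162, 1.28]
contact_force: [0.2, -2.8, -0.2]
grip_width: 0.005
```

```bash
python3 st.py
```

```text
16.3 [ 0.5719 -0.0162  0.0055] down [-0.  0. -1.] jaw -174.4469351156992 [ 0.31  0.43 -0.47 -0.   -0.67 -0.22] [ 0.2  -2.81 -0.16] 0.004825105682883288
dock tcp -0.0544 0.0003 F -2.82 0.07
```

>>> arm_command([
  {"gripper": 0,"x": 0,"y": -0.0003,"z": 0,"ax": 0,"ay": 0,"az": 0},
  {"gripper": 0,"x": 0.0001,"y": -0.0006,"z": 0,"ax": 0,"ay": 0,"az": 0},
  {"gripper": 0,"x": 0.0001,"y": -0.0009,"z": 0,"ax": 0,"ay": 0,"az": 0},
  {"gripper": 0,"x": 0.0001,"y": -0.0012,"z": 0,"ax": 0,"ay": 0,"az": 0},
  {"gripper": 0,"x": 0.0002,"y": -0.0016,"z": 0,"ax": 0,"ay": 0,"az": 0},
  {"gripper": 0,"x": 0.0002,"y": -0.002,"z": 0,"ax": 0,"ay": 0,"az": 0},
  {"gripper": 0,"x": 0.0003,"y": -0.003,"z": 0,"ax": 0,"ay": 0,"az": 0},
  {"gripper": 0,"x": 0.001,"y": -0.01,"z": 0,"ax": 0,"ay": 0,"az": 0},
  {"gripper": 0,"x": 0.003,"y": -0.03,"z": 0,"ax": 0,"ay": 0,"az": 0},
  {"gripper": 0,"x": 0.006,"y": -0.06,"z": 0,"ax": 0,"ay": 0,"az": 0},
])

```text
time: 17.3
position: [0.5785, -0.0762, 0.0057]
tcp_rot: [-1.282, 1.16, 1.281]
contact_force: [0.3, -0.4, 0.4]
grip_width: 0.008
```

>>> arm_command([
  {"gripper": 0,"x": 0,"y": 0,"z": 0.04,"ax": 0,"ay": 0,"az": 0},
  {"gripper": 0,"x": 0,"y": 0,"z": 0.08,"ax": 0,"ay": 0,"az": 0},
  {"gripper": 0,"x": 0,"y": -0.02,"z": 0.12,"ax": 0,"ay": 0,"az": 0},
  {"gripper": 0,"x": 0,"y": -0.05,"z": 0.15,"ax": 0,"ay": 0,"az": 0},
  {"gripper": 0,"x": -0.03,"y": -0.09,"z": 0.15,"ax": 0,"ay": 0,"az": 0},
  {"gripper": 0,"x": -0.05,"y": -0.13,"z": 0.15,"ax": 0,"ay": 0,"az": 0},
  {"gripper": 0,"x": -0.07,"y": -0.17,"z": 0.15,"ax": 0,"ay": 0,"az": 0},
  {"gripper": 0,"x": -0.09,"y": -0.21,"z": 0.15,"ax": 0,"ay": 0,"az": 0},
  {"gripper": 0,"x": -0.1,"y": -0.25,"z": 0.15,"ax": 0,"ay": 0,"az": 0},
  {"gripper": 0,"x": -0.1,"y": -0.25,"z": 0.15,"ax": 0,"ay": 0,"az": 0},
])

```text
time: 18.3
position: [0.4762, -0.3303, 0.1555]
tcp_rot: [-1.277, 1.164, 1.277]
contact_force: [0.2, 0.8, -0.3]
grip_width: 0.001
```

Run:
```python
import os; os.chdir('.')
from fit import *
from ov import draw
D=(.567,.038,1.668); c,s_=np.cos(D[2]),np.sin(D[2])
P={}; obs=[]
for n in ['top','scene']:
    p=P[n]=imaging.capture(n); pp=proj(p,[.567,.042,.03])[0]
    for r in imaging.regions_of(p,'whetstone'):
        m=r['pixels'].astype(np.float32); ys,xs=np.nonzero(m)
        if np.hypot(xs.mean()-pp[0],ys.mean()-pp[1])<25: 
            obs.append((p,m)); q=fit(M['whetstone'],[(p,m)],(.567,.042,-1.474)); d=q[0][:2]-D[:2]; print(n,r['confidence'],q,'dock',d@[c,s_],d@[-s_,c],q[0][2]+np.pi-D[2])
draw(P['top'],[(M['dock'],D),(M['stop'],D),(M['whetstone'],(.567-.097*.005,.038+.995*.005,1.668))],(250,110,380,210),6,'ft.png')
for n,x in (('top',(250,110,380,210)),('scene',(270,140,410,260))):
    cv2.imwrite('pics/f_%s.png'%n,cv2.resize(P[n]['color'][x[1]:x[3],x[0]:x[2],::-1],None,fx=5,fy=5,interpolation=cv2.INTER_CUBIC))
```

```text
top 0.95 (array([ 0.56537767,  0.04565295, -1.49694742]), np.float64(38.54341125488281), np.float32(628.0)) dock 0.0077742700141784785 0.0008719510353652893 -0.023354765386440324
scene 0.72 (array([ 0.5254067 ,  0.11290803, -1.94203405]), np.float64(730.2235717773438), np.float32(579.0)) dock 0.07859107537792964 0.03412708266606949 -0.46844139260183093
scene 0.7 (array([ 0.57365043,  0.04637552, -1.60544455]), np.float64(49.634483337402344), np.float32(507.0)) dock 0.007690552524159249 -0.0074318855686312186 -0.13185189193150815
```

View pics/f_top.png

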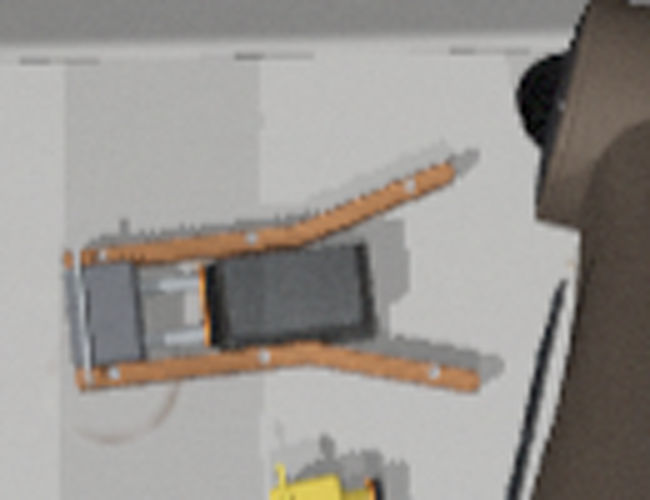

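View pics/f_scene.png

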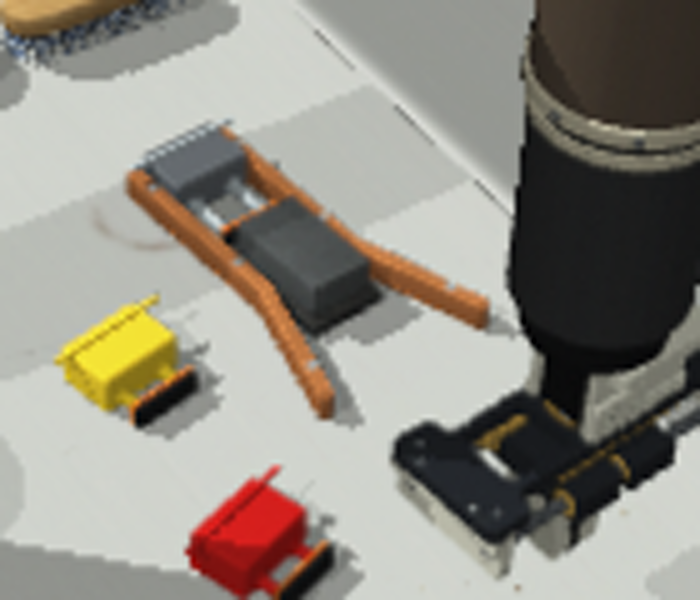

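View pics/ft.png

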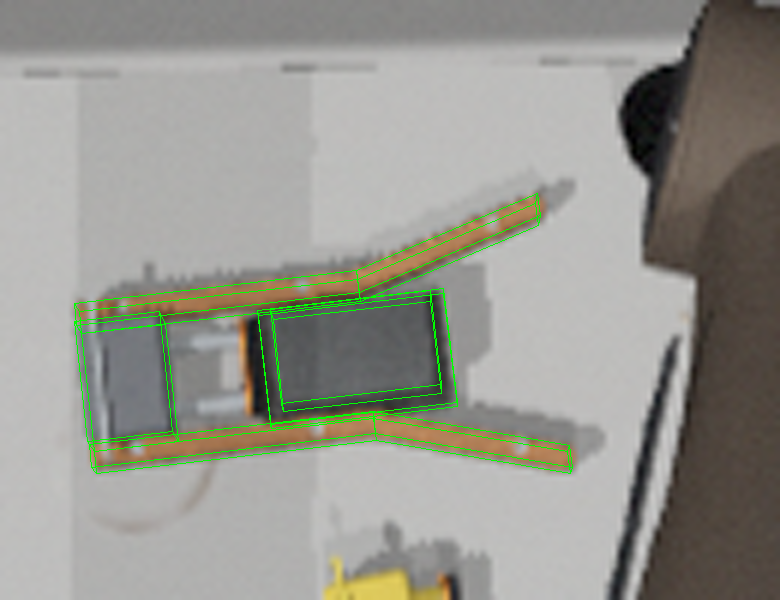

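Run:
```python
from h import *
import pickle
P=pickle.load(open('P.pkl','rb'))
for n,(x0,y0,x1,y1) in (('top',(284,160,297,182)),('scene',(311,178,330,190))):
    b=imaging.capture(n)
    for p in (P[n],b):
        c=p['color'][y0:y1,x0:x1].astype(float); 
        w=np.clip(c[...,0]-c[...,2]-40,0,None)
        yy,xx=np.mgrid[y0:y1,x0:x1]; print(n,w.sum(),(w*xx).sum()/w.sum(),(w*yy).sum()/w.sum())
        if n=='top': print(np.clip(c[...,0]-c[...,2],0,None)[6:18].mean(0).round(0))
    k=b['color']
    cv2.imwrite('pics/g_%s.png'%n,np.hstack([cv2.resize(q['color'][y0-15:y1+15,x0-15:x1+15,::-1],None,fx=7,fy=7,interpolation=cv2.INTER_NEAREST) for q in (P[n],b)]))
    if n=='scene':
        for p in(P[n],b):
            g=p['color'].sum(2)[190:222,375:405]<90; print('cup',np.argwhere(g).mean(0),g.sum())
```

```text
top 1152.0 290.3923611111111 168.58767361111111
[ 1.  1.  1.  1.  1.  2. 26. 67.  7.  1.  2.  2.  2.]
top 2000.0 290.3845 169.3525
[ 1.  1.  1.  1.  1.  7. 62. 64.  0.  2.  1.  1.  0.]
scene 1440.0 321.34166666666664 182.6638888888889
scene 2148.0 318.04422718808195 183.83333333333334
cup [16.00677966 13.37627119] 295
cup [12.29863014 13.62465753] 730
```

View pics/g_top.png

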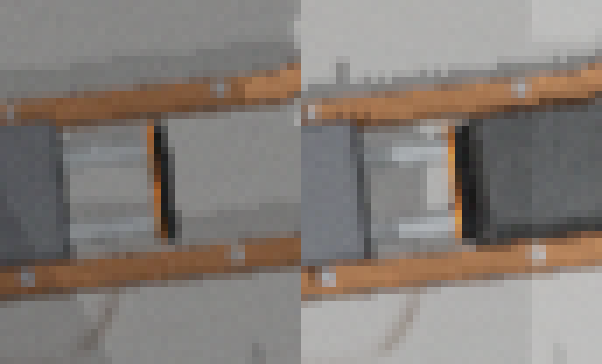

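```bash
python3 -c "
from h import *
print(ctrl.close_job(), ctrl.observe()['time'])"
```

```text
the job is handed in; nothing more can be done
the job is handed in; nothing more can be done
```

I set the whetstone flat in the mouth and let go. With the closed fingers I then slid it into the narrow end, pressed the bumper and backed off slowly. I handed the job in after about 19 s of robot time. No verdict was reported.

- **Pressing:** The peak push I read was 12.8 N. Sliding alone took about 2–3 N, so the bumper got roughly 10 N.
- **Bumper contact at the end:** The top camera shows the bumper still about 1 mm back from its free position, which is around 2–3 N. That estimate comes from a shift of 0.4 pixel, so it is rough.
- **Position in the guides:** The top camera puts the stone at dock x ≈ +8 mm, about 1 mm off centre and turned 0.02 rad, all within the limits.
- **Disagreeing check:** A fit from the scene camera, where the near rail partly hides the stone, gave 7 mm off centre and 0.13 rad. The rails leave only 1 mm of play each side, so it can't be right and I discounted it.
- **Cup, tape roll and bowl:** The cup was at its starting spot in the last clear view. My final pixel check of it failed because the arm was in the way. I did not measure the tape roll or the bowl again; nothing was planned to touch them.

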